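# Set the charging station's selector and start it

### The job

On the battery charging station, push the selector's protruding tab round with your fingers, without pinching it, until it points at the middle of the label with the cross, and let go. Only then press the start button right down and let it come back up. Leave everything else on the station and the bench where it is.

Things in the scene. Friction and masses are not known exactly. Their poses are not given: they have to be found in the camera images.
- station: Grey battery charging station, fixed to the bench: box 190 mm (its x) by 310 mm (its y), flat panel on top 60 mm above the bench; a docked battery pack, 86 mm high, lies behind it (+x side, from 110 to 198 mm). Origin: centre of the box, on the bench; x runs from its front edge (robot side) to its back, y to its left end. The selector is in the middle of the panel, the start button near its right (-y) end.
- selector (a joint): Angle of the selector (rad) about the vertical: 0 = tab points to the station's front (-x); positive = anticlockwise from above (from the front towards the right end, -y). End stops at -2.5 and 2.5; starts between -0.5 and 0.5. Turns both ways, no clicks or spring; friction of about 0.14 N m (2.5 N at the tab's middle) holds it where it is left.
- selector_axis (a point): Point on the selector's vertical axis, 18 mm above the panel. The black hub is 60 mm across and 23 mm high.
- tab_mid (a point): Point in the selector's tab, 55 mm from the axis, half-way up (18 mm above the panel). The tab is an upright black fin that protrudes radially from the hub and is one piece with it: from 24 to 72 mm from the axis, 14 mm thick, from 2 to 34 mm above the panel, with a white line along its top edge. Its two faces are called selector_c1 and selector_c2.
- aim (a point): Imaginary point straight ahead of the tab, 98 mm from the axis, 2 mm above the panel; it turns with the selector and lies over a label's centre when the tab points exactly at that label.
- cross_mid (a point): Centre of the top of the label with the cross, 2 mm above the panel. Four round white labels (44 mm across, 2 mm thick), with a black cross, bar, square and three dots, lie 98 mm from the selector's axis, at 60 and 120 degrees either side of the station's front direction (-x). Which is at which place changes.
- start (a joint): Travel of the start button (m): 0 = up, 0.006 = fully down (4 N); it springs back up.
- start_top (a point): Centre of the top of the round grey start button (30 mm across, in a black housing), which is pressed straight down. It lies 130 mm from the selector's axis, towards the station's right end.
- socket: Bystander: steel deep socket, 24 mm across, 40 mm tall, standing on the panel's left end. Origin at its underside.
- plug_box: Bystander: cardboard spark plug box 26x26x60 mm, standing upright on the panel's left end, nearer the robot. Origin at its underside.
- oil: Bystander: white oil bottle 60 mm across, 170 mm tall, on the bench to the left. Origin at its underside.
- spray: Bystander: spray can 54 mm across, 160 mm tall, on the bench to the left. Origin at its underside.
- driver: Bystander: screwdriver lying on the bench to the right.
- spanner: Bystander: spanner lying on the bench to the left.
- drill: Bystander: cordless drill, about 205 mm tall, standing on its battery pack on the bench to the right. Origin at its underside.

How it is judged:
By the outcome, as a careful person would: the job done as asked, in the order asked, and still so for the second after the job is handed in, with the robot touching nothing.
It also fails if it takes over 48 s, if anything falls off the work surface, if the arm or the gripper's body presses on something with over 40 N, if the wrist force passes 120 N, or if a joint passes its speed limit or range.

### The arm

A 6-joint arm with a two-finger parallel gripper is mounted at the origin on the work surface. World frame = base frame: x ahead of the robot, y to its left, z up, the work surface at z = 0. Lengths are in m, angles in rad, forces in N, time in s.
With the tool pointing down it reaches from about 0.2 to 0.875 m from the base axis. Payload 3.4 kg.
Tool frame: the origin (TCP) lies between the finger pads; the fingertips stand 25 mm ahead of it and the grasp point (between the pads) lies 6 mm ahead of it (r.nose_length is the z of the fingertips in the tool frame, in m); z points along the fingers, x is the direction in which the jaws open and shut, and the axes are right-handed (so a half turn about z gives the same grasp; the last joint's range is limited). The gripper opens to 94 mm and grips with 3 to 60 N. Pads are 16 mm wide; open, the fingers measure 119 mm over their backs; the gripper's body (75 mm by 177 mm) begins 78 mm behind the grasp point.
Start: joints at [-1.427, 0.276, 1.505, -0, 1.361, -0.121], TCP at [0.15, -0.555, 0.23] pointing down, gripper open.
Joint ranges: [-2.89, 2.89], [-0.75, 2.08], [0.22, 2.7], [-1.18, 4.32], [0.11, 2.71], [-2.7, 2.7]. Speed limits (rad/s): [2.57, 2.57, 3.14, 3.14, 3.14, 3.14].

### API

Orientations are given as a unit quaternion [w, x, y, z].
In Python, from plant import r, gripper_to, inverse_kinematics, vision, models, telemetry gives the robot as it stands. Calls block until the motion is done:
- r.move_to(position, orientation): joint-space move of the TCP to a pose.
- r.move_l(position, rot=None, vel=0.15, guard=None): straight line of the TCP; rot=None keeps the orientation; vel is the mean speed in m/s. With guard (N) it stops when the force on the tool has changed by that much, and returns True; else False.
- r.movej(angles): joint-space move.
- gripper_to(opening, f_grip=None): finger opening in m; f_grip is the grip in N (None keeps the last); returns when the fingers have stopped.
- r.hold(seconds).
- inverse_kinematics(position, orientation): joint angles nearest the present ones, or None.
- vision.snapshot(name): name is "scene" or "side" or "wrist"; returns the picture (420x560x3 uint8, red, green, blue); there is no depth.
- vision.get_calibration(name): a dict with "fx", "fy", "cx", "cy" (pixels), "position" and "orientation" of the camera in the world. Camera axes: x right, y down, z forward; pixel columns grow to the right and rows downward; lengths in m; the calibration is good to about 2 mm. A picture is of the moment at which its call begins: read the wrist's pose just before it. get_calibration takes no time and is no camera call; for the wrist camera it gives the pose at the moment of the call.
A pose or a line that the arm cannot do raises r.PlanningError and nothing moves.
- r.sign_off(): hands the job in, once; it reports no verdict.
Trained networks look in the newest picture that a camera, given by its name, has taken for a name from the list of things; names that differ only in an ending like _2 or _b are one class to them, and where a whole thing is asked for, a point or a joint stands for the part that bears it (a point fixed in the world has none). Each returns a list of dicts, best first, with "score" (0 to 1); they miss things now and then, are a little off and sometimes report something else, mostly with a low value. They report only what shows in the picture. A call takes as long as a camera call.
- models.boxes_of(thing, camera): "at" ([x, y, z] in m, in world coordinates, good to about 4 mm: the middle of the surface that is visible of it).
- models.regions_of(thing, camera): "pixels" (420x560 bool, what is visible of it).
- models.mark_of(thing, camera): "at" ([x, y, z] in m, in world coordinates, good to about 4 mm: a listed point, or the origin of a listed thing).
Readings, each from a call of its own:
- telemetry.current_t(): time.
- telemetry.current_joints(): joint angles.
- telemetry.current_dq(): joint speeds.
- telemetry.current_joint_efforts(): joint torques, N m.
- telemetry.current_ee_pos(): TCP position.
- telemetry.current_tool_rot(): TCP orientation.
- telemetry.current_wrist_force(): force on the tool from outside, world axes, zero at the start.
- telemetry.current_torque(): the same for the moment, N m.
- telemetry.current_opening(): finger opening in m.
Only numpy, scipy, OpenCV 4.12 (cv2) and the standard library are available. Lean on these libraries where they do the work, as an engineer would, in place of code of your own. Each camera call takes 0.05 s, during which the arm holds its last target. There are 200 camera calls.

## Working session

There is one attempt and no reset: what is moved stays moved. The work goes in short steps, each a Python script; the robot and the scene stay as the last script left them, time stands still between calls to the robot, and variables do not carry over. Pictures are saved under pics/ and viewed, about 8 in all and at most 12, crops included, and the job is handed in when it is done.

```bash
ls; mkdir -p pics; python3 - <<'E'
from plant import r, vision, models, telemetry
import cv2, numpy as np
for c in ("scene","side"):
    im=vision.snapshot(c); cv2.imwrite(f"pics/{c}0.png",im[...,::-1])
    k=vision.get_calibration(c); print(c,{a:np.round(b,3) for a,b in k.items()})
    for t in ("selector_axis","tab_mid","aim","cross_mid","start_top","station","socket","plug_box","drill"):
        print(t,[(np.round(d["at"],3),round(d["score"],2)) for d in models.mark_of(t,c)[:2]])
print(telemetry.current_t(),r.nose_length)
a=[cv2.imread(f"pics/{c}0.png") for c in("scene","side")]
E
```

```text
pics
scene {'fx': np.float64(505.925), 'fy': np.float64(505.925), 'cx': np.float64(274.287), 'cy': np.float64(204.458), 'position': array([ 0.997, -0.903,  0.993]), 'orientation': array([-0.397,  0.881,  0.233, -0.108])}
selector_axis [(array([ 0.528, -0.084,  0.075]), 0.88)]
tab_mid [(array([ 0.479, -0.074,  0.077]), 0.95)]
aim [(array([ 0.432, -0.071,  0.057]), 0.96)]
cross_mid [(array([0.502, 0.008, 0.062]), 0.58)]
start_top [(array([ 0.498, -0.21 ,  0.081]), 0.54)]
station [(array([ 0.53 , -0.081,  0.003]), 0.84)]
socket [(array([0.593, 0.045, 0.059]), 0.64)]
plug_box [(array([0.511, 0.053, 0.06 ]), 0.55)]
drill [(array([ 0.525, -0.426, -0.001]), 0.69)]
side {'fx': np.float64(516.626), 'fy': np.float64(516.626), 'cx': np.float64(273.54), 'cy': np.float64(210.34), 'position': array([0.342, 0.77 , 0.954]), 'orientation': array([ 0.031, -0.09 ,  0.927, -0.362])}
selector_axis [(array([ 0.532, -0.081,  0.081]), 0.57)]
tab_mid [(array([ 0.474, -0.073,  0.078]), 0.95), (array([0.501, 0.015, 0.064]), 0.73)]
aim [(array([ 0.436, -0.068,  0.057]), 0.87)]
cross_mid []
start_top [(array([ 0.504, -0.214,  0.08 ]), 0.41)]
station [(array([ 0.526, -0.078,  0.007]), 0.75), (array([ 0.433, -0.069,  0.054]), 0.19)]
socket [(array([0.6  , 0.044, 0.061]), 0.69), (array([ 0.528, -0.077,  0.004]), 0.4)]
plug_box [(array([0.513, 0.056, 0.058]), 0.81), (array([ 0.499, -0.209,  0.08 ]), 0.44)]
drill [(array([ 0.526, -0.416, -0.   ]), 0.78)]
1.0 0.025
```

View pics/scene0.png

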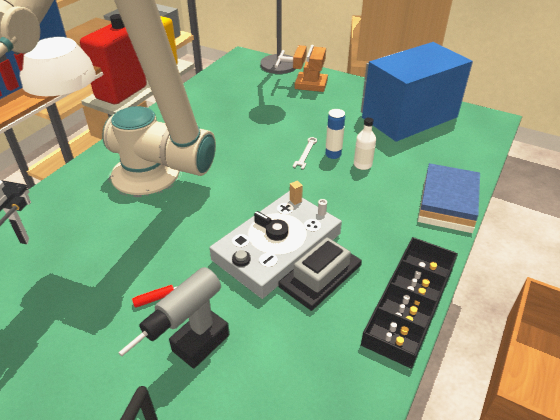

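View pics/side0.png

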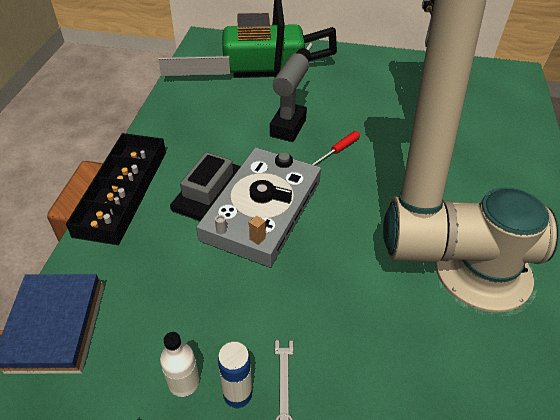

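The scene view shows the cross label at about (286,208), front-left of the selector beside the plug box. The tab points to the front at about (262,217), and the button is at about (241,257). The side view agrees: cross at (270,224), partly hidden by the box. The cross is at -60° and the marks give a station yaw of about -0.22. Next I'll move above the station and look with the wrist camera.

```bash
cat > h.py <<'E'
from plant import r, gripper_to, inverse_kinematics, vision, models, telemetry
import cv2, numpy as np
from scipy.spatial.transform import Rotation as R
def quat(a):  # tool down, jaw axis at world angle a
    x=np.array([np.cos(a),np.sin(a),0]); z=np.array([0,0,-1.])
    q=R.from_matrix(np.c_[x,np.cross(z,x),z]).as_quat(); return np.r_[q[3],q[:3]]
def pick(px,z,k):  # pixels (n,2) -> world points at height z
    px=np.atleast_2d(px).astype(float); q=np.asarray(k["orientation"])
    d=R.from_quat(np.r_[q[1:],q[0]]).apply(np.c_[(px[:,0]-k["cx"])/k["fx"],(px[:,1]-k["cy"])/k["fy"],np.ones(len(px))])
    p=np.asarray(k["position"]); return p+d*((z-p[2])/d[:,2])[:,None]
def look(name):
    k=vision.get_calibration("wrist"); im=vision.snapshot("wrist"); cv2.imwrite(f"pics/{name}.png",im[...,::-1]); return im,k
E
python3 - <<'E'
from h import *
print(telemetry.current_tool_rot())
p=np.array(telemetry.current_ee_pos()); r.move_l(p+[0,0,.15],vel=.3)
gripper_to(0.0)
for a in (0,np.pi/2,-np.pi/2,np.pi): print(a,inverse_kinematics([.45,-.08,.36],quat(a)))
r.move_to([.45,-.08,.36],quat(-np.pi/2-0.22+np.pi if False else -np.pi/2-.22))
im,k=look("w1"); print({a:np.round(b,3) for a,b in k.items()},telemetry.current_t())
for t in ("selector_axis","tab_mid","aim","cross_mid","start_top","station","plug_box"):
    print(t,[(np.round(d["at"],4),round(d["score"],2)) for d in models.mark_of(t,"wrist")[:2]])
print(telemetry.current_t(),telemetry.current_opening())
E
```

```text
[ 2.77079198e-05  7.94254121e-01 -6.07585704e-01  4.80032909e-05]
0 [-3.28370653e-01  4.49279113e-02  1.47882282e+00 -4.44089210e-16
  1.61784192e+00 -3.28370653e-01]
1.5707963267948966 [-3.28370653e-01  4.49279113e-02  1.47882282e+00 -4.44089210e-16
  1.61784192e+00 -1.89916698e+00]
-1.5707963267948966 [-3.28370653e-01  4.49279113e-02  1.47882282e+00 -4.44089210e-16
  1.61784192e+00  1.24242567e+00]
3.141592653589793 None
{'fx': np.float64(289.421), 'fy': np.float64(289.421), 'cx': np.float64(283.557), 'cy': np.float64(209.939), 'position': array([ 0.531, -0.098,  0.514]), 'orientation': array([-0.091, -0.618,  0.773,  0.113])} 5.1417
selector_axis [(array([ 0.5313, -0.0853,  0.0783]), 0.59)]
tab_mid [(array([ 0.4766, -0.0754,  0.0752]), 0.78)]
aim []
cross_mid [(array([0.5022, 0.0119, 0.0627]), 0.61)]
start_top [(array([ 0.5008, -0.2095,  0.0849]), 0.9), (array([ 0.4766, -0.077 ,  0.0771]), 0.4)]
station [(array([ 5.299e-01, -8.320e-02,  1.000e-04]), 0.8)]
plug_box [(array([0.5092, 0.0569, 0.0607]), 0.67)]
5.4917 0.0006355869928268208
```

View pics/w1.png

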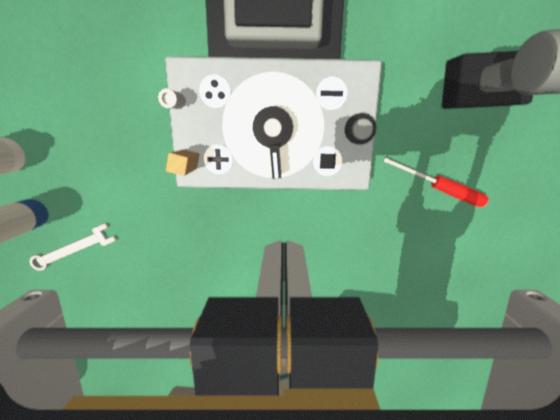

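The wrist view shows all four labels: cross (217,159), dots (214,91), bar (332,93) and square (327,160). The tab runs from (273,127) to (277,178) and the button is at (360,128). I'll fit the station's pose from the label discs.

```bash
cat >> h.py <<'E'
def labels(im,k,guess):
    out=[]
    for u,v in guess:
        g=cv2.cvtColor(im,cv2.COLOR_RGB2GRAY); m=np.zeros_like(g); cv2.circle(m,(int(u),int(v)),21,255,-1)
        b=cv2.bitwise_and(cv2.inRange(g,215,255),m)
        n,l,s,c=cv2.connectedComponentsWithStats(b); i=min(range(1,n),key=lambda j:np.hypot(*(c[j]-[u,v]))+(1e3 if s[j,4]<80 else 0))
        pts=np.argwhere(l==i)[:,::-1].astype(np.float32); e=cv2.fitEllipse(cv2.convexHull(pts)); out.append(e[0]); print((u,v),np.round(e[0],1),np.round(e[1],1))
    return pick(out,.062,k)
def fit(W,th):
    loc=.098*np.c_[-np.cos(th),-np.sin(th)]; a=W[:,:2].mean(0)
    Q=W[:,:2]-a; L=loc-loc.mean(0)
    yaw=np.arctan2((L[:,0]*Q[:,1]-L[:,1]*Q[:,0]).sum(),(L*Q).sum())
    c,s=np.cos(yaw),np.sin(yaw); ax=a-np.array([[c,-s],[s,c]])@loc.mean(0)
    print("axis",ax,"yaw",yaw,"res mm",np.round(1e3*(Q-L@np.array([[c,s],[-s,c]])),1).tolist()); return ax,yaw
E
python3 - <<'E'
from h import *
import pickle
im=cv2.imread("pics/w1.png")[...,::-1].copy(); k=vision.get_calibration("wrist")
W=labels(im,k,[(217,159),(214,91),(332,93),(327,160)])
ax,yaw=fit(W,np.radians([-60,-120,120,60]))
d=pick([[276.5,178]],.094,k)[0,:2]-ax; print("tab r",np.hypot(*d),"theta",np.arctan2(*d[::-1])-yaw-np.pi+2*np.pi)
b=pick([[360,128]],.08,k)[0,:2]; print("button",b,"pred",ax+.13*np.array([np.sin(yaw),-np.cos(yaw)]))
c=cv2.resize(im[80:190,200:390],None,fx=4,fy=4,interpolation=cv2.INTER_CUBIC); cv2.imwrite("pics/c1.png",c[...,::-1])
E
```

```text
(217, 159) [217.1 159. ] [41.5 41.8]
(214, 91) [214.1  91. ] [41.4 41.8]
(332, 93) [332.   92.9] [41.1 41.8]
(327, 160) [326.9 160. ] [41.5 41.8]
axis [ 0.52963922 -0.08075603] yaw -0.2365013224133403 res mm [[-0.1, 0.7], [-0.4, 0.3], [-0.5, -1.2], [1.0, 0.2]]
tab r 0.07202610359348842 theta 6.384185857087235
button [ 0.50046729 -0.2040913 ] pred [ 0.49917986 -0.20713731]
```

View pics/c1.png

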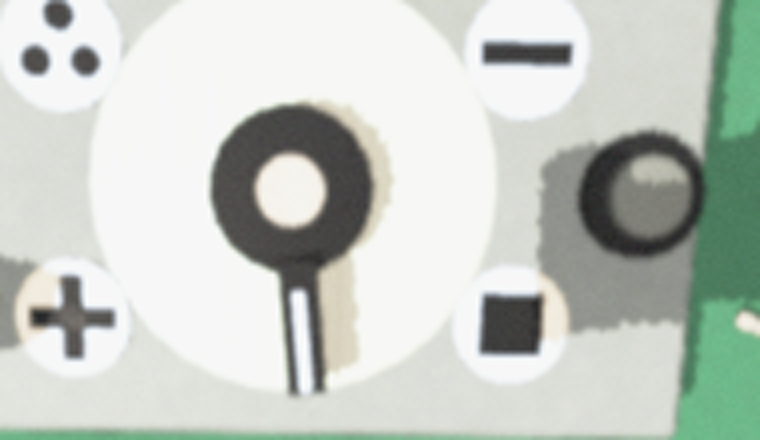

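The bright threshold merged the labels with the panel, so the "ellipses" were only my mask circles. I'll refit from centres read off the 4x crop: cross (217.9,158.9), dots (214.6,92.1), bar (331.5,92.9), square (327.4,160.4). Then I'll push, stopping slightly short.

```bash
cat > push.py <<'E'
from h import *
def tool(ax,yaw,th,off,rad=.055):  # finger centre beside the tab at angle th, off m on its + side
    w=yaw+np.pi+th; e=np.array([np.cos(w),np.sin(w)]); n=np.array([-e[1],e[0]])
    return ax+rad*e+off*n, quat(w-np.pi)
def go(ax,yaw,th,off,z=.097,vel=.1):
    p,q=tool(ax,yaw,th,off); return r.move_l([*p,z],q,vel=vel)
E
python3 - <<'E'
from push import *
k=vision.get_calibration("wrist")
W=pick([(217.9,158.9),(214.6,92.1),(331.5,92.9),(327.4,160.4)],.062,k)
ax,yaw=fit(W,np.radians([-60,-120,120,60]))
print("hub",pick([[272.4,127.1]],.083,k)[0])
d=pick([[276.4,177.1]],.094,k)[0,:2]-ax; th=(np.arctan2(d[1],d[0])-yaw-np.pi+np.pi)%(2*np.pi)-np.pi; print("tab",np.hypot(*d),th)
print("button",pick([[362,129]],.084,k)[0,:2],pick([[360.1,128.1]],.075,k)[0,:2],ax+.13*np.array([np.sin(yaw),-np.cos(yaw)]))
np.save("pose.npy",[*ax,yaw])
th=max(min(th,.3),-.3)
p,q=tool(ax,yaw,th,.032); r.move_to([*p,.2],q)
print("down",r.move_l([*p,.097],q,vel=.12,guard=8),telemetry.current_ee_pos())
f0=np.array(telemetry.current_wrist_force())
go(ax,yaw,th,.018)
end=np.radians(-57)
for t in np.linspace(th,end,7): go(ax,yaw,t,.015,vel=.06); print(round(t,2),np.round(np.array(telemetry.current_wrist_force())-f0,1))
go(ax,yaw,end,.035); go(ax,yaw,end,.035,z=.2,vel=.2)
r.move_to([.45,-.08,.30],quat(yaw-np.pi/2)); im,k=look("w2"); print(telemetry.current_t(),{a:np.round(b,4) for a,b in k.items()})
for t in ("selector_axis","tab_mid","aim","cross_mid","start_top"): print(t,[(np.round(d["at"],4),round(d["score"],2)) for d in models.mark_of(t,"wrist")[:1]])
E
python3 -c "
import cv2;im=cv2.imread('pics/w2.png');cv2.imwrite('pics/c2.png',cv2.resize(im[40:190,190:390],None,fx=4,fy=4,interpolation=cv2.INTER_CUBIC))"
```

```text
axis [ 0.52906278 -0.08109991] yaw -0.23227432480928586 res mm [[0.8, -0.0], [-1.1, 0.1], [-0.2, -0.2], [0.5, 0.2]]
hub [ 0.52934838 -0.08121278  0.083     ]
tab 0.07016481687397481 0.09047476881777516
button [ 0.49875361 -0.20570153] [ 0.49994798 -0.20544041] [ 0.4991379  -0.20760881]
down False [ 0.47069125 -0.10520635  0.09758072]
0.09 [-1.6 -0.5  2.1]
-0.09 [-1.4 -0.6  2. ]
-0.27 [-0.  -0.7  1.3]
-0.45 [-0.5  0.2  0.7]
-0.63 [-0.7  0.2  0.5]
-0.81 [-1.2  0.6  0.6]
-0.99 [-0.5  2.2  0.3]
12.1333 {'fx': np.float64(289.4209), 'fy': np.float64(289.4209), 'cx': np.float64(283.5566), 'cy': np.float64(209.9388), 'position': array([ 0.5302, -0.0983,  0.4522]), 'orientation': array([-0.0903, -0.6142,  0.7756,  0.1142])}
selector_axis [(array([ 0.5302, -0.0844,  0.0767]), 0.84)]
tab_mid [(array([ 0.5148, -0.0309,  0.0747]), 0.78)]
aim []
cross_mid [(array([0.5026, 0.0099, 0.059 ]), 0.9)]
start_top [(array([ 0.4979, -0.21  ,  0.0834]), 0.56)]
```

View pics/c2.png

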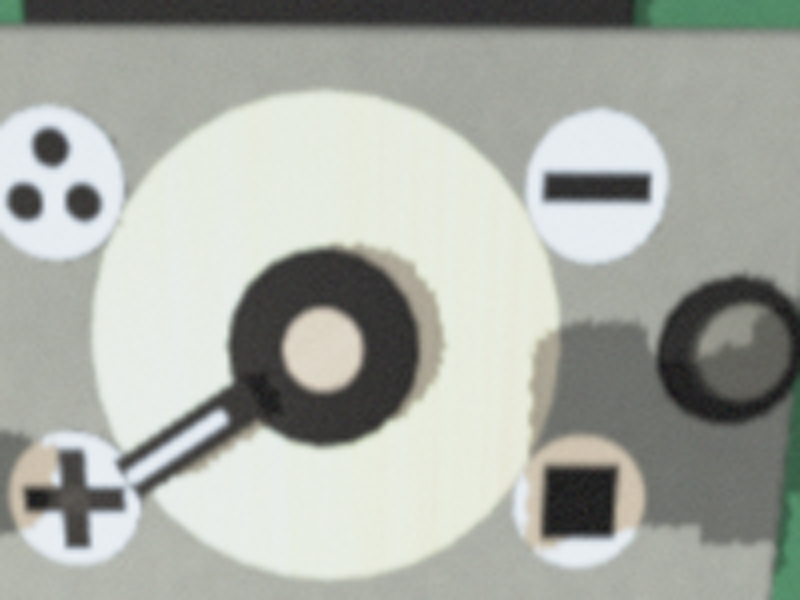

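The crop shows the tab pointing close to the cross: white line from (224,415) to (132,477), cross centre (75,499), hub cap (323,349). I'll compute the remaining angle and close the gap.

```bash
cat >> h.py <<'E'
def uncrop(p,u0,v0): return (np.atleast_2d(p)+.5)/4-.5+[u0,v0]
E
python3 - <<'E'
from h import *
k=vision.get_calibration("wrist"); u=lambda p,z: pick(uncrop(p,190,40),z,k)[:,:2]
ax,yaw=fit(u([(75,499),(54,183),(597,187),(579,500)],.062),np.radians([-60,-120,120,60]))
hub=u([(323,349)],.083)[0]; c=u([(75,499)],.062)[0]; L=u([(224,415),(132,477)],.094)
ang=lambda v: np.degrees(np.arctan2(v[1],v[0]))
print("hub",hub,"line r",[np.hypot(*(p-ax)) for p in L])
print("cross dir",ang(c-ax),ang(c-hub),"nominal",np.degrees(yaw)+120)
print("line dir",ang(L[1]-L[0]),"tip from ax",ang(L[1]-ax),"hub",ang(L[1]-hub))
print("button",u([(747,353)],.084)[0], ax+.13*np.array([np.sin(yaw),-np.cos(yaw)]))
im=cv2.imread("pics/w2.png"); g=cv2.cvtColor(im,cv2.COLOR_BGR2GRAY)
# line pixels by threshold, within tab box
m=np.zeros_like(g); cv2.fillConvexPoly(m,np.int32([uncrop(p,190,40)[0].round() for p in [(235,388),(255,420),(150,488),(125,462)]]),255)
ys,xs=np.nonzero((g>165)&(m>0)); P=pick(np.c_[xs,ys],.094,k)[:,:2]
e=cv2.fitLine(P.astype(np.float32),cv2.DIST_L2,0,0,0).ravel(); print("fitted",len(P),ang(e[:2])%180,"centroid dir",ang(P.mean(0)-ax),ang(P.mean(0)-hub))
E
```

```text
axis [ 0.52930683 -0.08122828] yaw -0.2365479648270488 res mm [[-0.2, -0.0], [-0.1, -0.4], [-0.2, 0.2], [0.5, 0.2]]
hub [ 0.5293716  -0.08106491] line r [np.float64(0.035381067192765334), np.float64(0.06975267767158344)]
cross dir 106.5426757956446 106.60626165308084 nominal 106.44679996300106
line dir 109.45573044567942 tip from ax 109.33103478392307 hub 109.42584294447167
button [ 0.49849434 -0.20707787] [ 0.49884157 -0.20760814]
fitted 104 109.12577 centroid dir 109.26467183326689 109.3922877031808
```

The measures agree: hub, axis and label fit within 0.5 mm, and the tab sits at 109.35° against a target of 106.5°. I'll push the last 2.85° in the same frame as before, then look again.

```bash
python3 - <<'E'
from push import *
x,y,yaw=np.load("pose.npy"); ax=np.array([x,y]); t=np.radians(-57); e=np.radians(-59.85)
p,q=tool(ax,yaw,t,.035); r.move_to([*p,.2],q)
r.move_l([*p,.097],q,vel=.15,guard=8)
go(ax,yaw,t,.018); go(ax,yaw,t,.0155,vel=.03); go(ax,yaw,e,.015,vel=.03); r.hold(.2)
go(ax,yaw,e,.035); go(ax,yaw,e,.035,z=.2,vel=.2)
r.move_to([.45,-.08,.30],quat(yaw-np.pi/2)); im,k=look("w3"); print(telemetry.current_t())
P0=np.array([0.52931,-0.08123]); im=im[...,::-1]; g=cv2.cvtColor(im.copy(),cv2.COLOR_BGR2GRAY)
m=np.zeros_like(g); cv2.fillConvexPoly(m,np.int32([uncrop(p,190,40)[0].round() for p in [(235,393),(255,428),(150,492),(125,466)]]),255)
ys,xs=np.nonzero((g>165)&(m>0)); P=pick(np.c_[xs,ys],.094,k)[:,:2]; ang=lambda v: np.degrees(np.arctan2(v[1],v[0]))
f=cv2.fitLine(P.astype(np.float32),cv2.DIST_L2,0,0,0).ravel(); print(len(P),ang(f[:2])%180,ang(P.mean(0)-P0))
cv2.imwrite('pics/c3.png',cv2.resize(im[40:190,190:390],None,fx=4,fy=4,interpolation=cv2.INTER_CUBIC))
E
```

```text
16.3667
169 105.149796 111.10391839860533
```

View pics/c3.png

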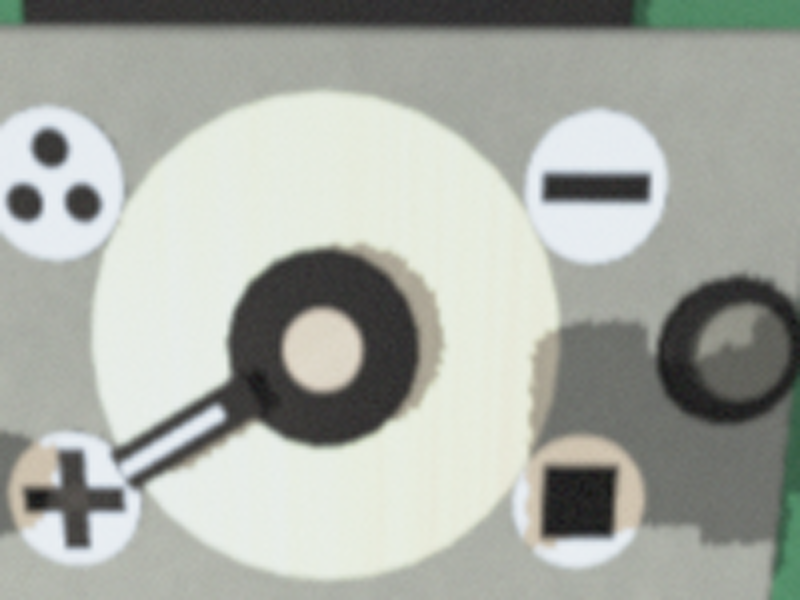

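The white line now runs from about (221,411) to (127,469). The fit was spoiled because my mask included the white disc, so I'll redo it with the mask on the tab, using the same picture.

```bash
python3 - <<'E'
from h import *
k=vision.get_calibration("wrist"); g=cv2.cvtColor(cv2.imread("pics/w3.png"),cv2.COLOR_BGR2GRAY); P0=np.array([0.52931,-0.08123]); ang=lambda v: np.degrees(np.arctan2(v[1],v[0]))
L=pick(uncrop([(221,411),(127,469)],190,40),.094,k)[:,:2]; print(ang(L[1]-L[0]),ang(L[1]-P0),ang(L[0]-P0))
b=cv2.inRange(g,165,255); b[g.shape[0]-1]=b[-1]
n,l,s,c=cv2.connectedComponentsWithStats(b,connectivity=4)
t=uncrop([(175,440)],190,40)[0]; i=l[int(round(t[1])),int(round(t[0]))]; print("comp",i,s[i])
ys,xs=np.nonzero(l==i); P=pick(np.c_[xs,ys],.094,k)[:,:2]; f=cv2.fitLine(P.astype(np.float32),cv2.DIST_L2,0,0,0).ravel(); print(ang(f[:2])%180,ang(P.mean(0)-P0),np.hypot(*(P.mean(0)-P0)))
E
```

```text
107.21228929857512 107.48398207996215 107.74384655257938
comp 1 [  135    48   259   148 25352]
77.496994 45.65256154151661 0.013015860602293788
```

```bash
cat >> h.py <<'E'
def tab_dir(im,k,line,P0=np.array([0.52931,-0.08123])):
    g=cv2.cvtColor(np.ascontiguousarray(im),cv2.COLOR_RGB2GRAY).astype(float)
    big=cv2.resize(g[40:190,190:390],None,fx=4,fy=4,interpolation=cv2.INTER_CUBIC)
    m=np.zeros(big.shape,np.uint8); cv2.line(m,*line,255,20)
    ys,xs=np.nonzero((big>150)&(m>0)); P=pick(uncrop(np.c_[xs,ys],190,40),.094,k)[:,:2]
    f=cv2.fitLine(P.astype(np.float32),cv2.DIST_L2,0,0,0).ravel(); d=P.mean(0)-P0
    return [round(float(np.degrees(np.arctan2(f[1],f[0]))%180),2),round(float(np.degrees(np.arctan2(d[1],d[0]))),2)]
E
python3 - <<'E'
from push import *
k=vision.get_calibration("wrist"); rd=lambda n: cv2.imread(f"pics/{n}.png")[...,::-1]
print("w2",tab_dir(rd("w2"),k,[(219,418),(140,472)]),"w3",a:=tab_dir(rd("w3"),k,[(216,414),(135,464)]))
x,y,yaw=np.load("pose.npy"); ax=np.array([x,y])
err=np.mean(a)-106.5; print("err",err)
if .4<err<2:
    e=np.radians(-59.85-err); t=np.radians(-58)
    p,q=tool(ax,yaw,t,.035); r.move_to([*p,.2],q); r.move_l([*p,.097],q,vel=.15,guard=8)
    go(ax,yaw,e,.019); go(ax,yaw,e,.015,vel=.02); r.hold(.2)
    go(ax,yaw,e,.035); go(ax,yaw,e,.035,z=.2,vel=.2)
    r.move_to([.45,-.08,.30],quat(yaw-np.pi/2)); im,k=look("w4"); print("w4",tab_dir(im,k,[(214,411),(132,460)]),telemetry.current_t())
E
```

```text
w2 [109.36, 109.81] w3 [106.92, 107.48]
err 0.7000000000000028
w4 [105.88, 105.98] 20.2
```

The tab now measures 105.9°, against 106.5° for the label, so it is within about 1 mm of the label's centre. Next is the start button.

```bash
python3 - <<'E'
from push import *
yaw=np.load("pose.npy")[2]; b=np.array([.4987,-.2073]); q=quat(yaw)
r.move_to([*b,.17],q); print(telemetry.current_ee_pos())
r.move_l([*b,.118],q,vel=.1,guard=8); f0=np.array(telemetry.current_wrist_force())
print("slow 4N+",r.move_l([*b,.09],q,vel=.015,guard=2.0),telemetry.current_ee_pos()[2],np.array(telemetry.current_wrist_force())-f0)
print("press",r.move_l([*b,.085],q,vel=.012,guard=14),telemetry.current_ee_pos()[2],np.array(telemetry.current_wrist_force())-f0)
r.hold(.3); print(np.array(telemetry.current_wrist_force())-f0,telemetry.current_ee_pos())
r.move_l([*b,.2],q,vel=.12)
r.move_to([.45,-.08,.30],quat(yaw-np.pi/2)); im,k=look("w5"); print("w5",tab_dir(im,k,[(214,411),(132,460)]),telemetry.current_t())
for t in ("start_top","tab_mid","socket","plug_box"): print(t,[(np.round(d["at"],4),round(d["score"],2)) for d in models.mark_of(t,"wrist")[:1]])
cv2.imwrite('pics/c5.png',cv2.resize(im[40:190,200:400,::-1],None,fx=4,fy=4,interpolation=cv2.INTER_CUBIC)); cv2.imwrite('pics/w5.png',im[...,::-1])
E
```

```text
[ 0.49866526 -0.2068263   0.16964692]
slow 4N+ True 0.10408238549942092 [ 0.48295654 -0.8275306   2.32753779]
press True 0.10123659762851098 [-0.97650408 -1.13166635  4.56460899]
[-1.21840443 -0.63830313  4.97018588] [ 0.49870302 -0.20731053  0.10125354]
w5 [105.98, 105.74] 26.9583
start_top [(array([ 0.5006, -0.2089,  0.0812]), 0.7)]
tab_mid [(array([ 0.5162, -0.0293,  0.0751]), 0.91)]
socket []
plug_box [(array([0.4808, 0.3879, 0.0007]), 0.7)]
```

View pics/w5.png

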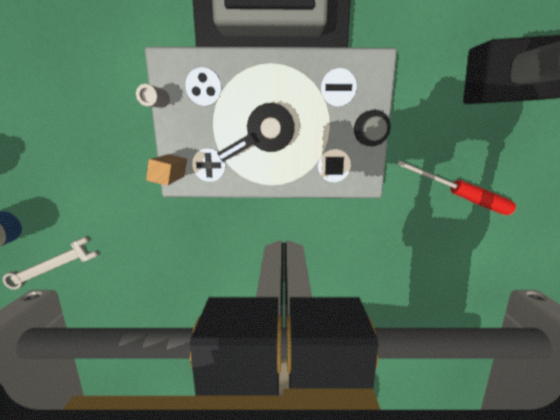

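View pics/c5.png

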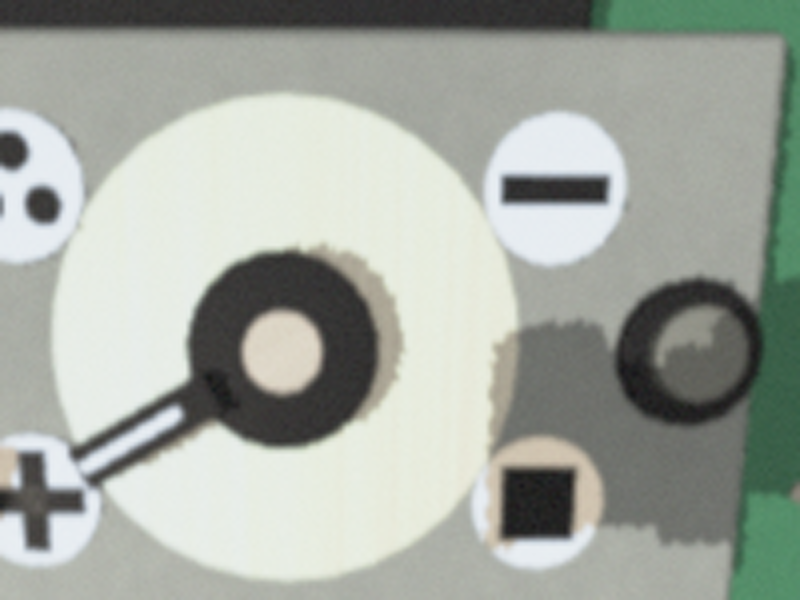

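The guard tripped on a hard stop: the spring alone gives at most 4 N, and I read 5 N still pressing after about 6 mm of estimated travel. So the button went fully down. The picture shows it back up at (373,127), and the tab still points at the cross (209,165). The box, socket, screwdriver and spanner look undisturbed. I'll hand in now.

```bash
python3 -c "
from h import *
print(telemetry.current_t(),telemetry.current_wrist_force()); r.sign_off()"
```

```text
27.1583 [-0.28323403  0.48383333  0.18669262]
the job is handed in; nothing more can be done
```

I turned the selector to the cross label, then pressed and released the start button, and handed the job in at 27.2 s of the 48 s allowed.

- **Selector:** I pushed one face of the tab with closed fingers, in three pushes with a look after each. The last measurement put the tab at about 105.9° and the label at 106.5°. That is about 0.7° past, or 1 mm at the label, and about the limit of my measuring. It still measured the same after the button press.
- **Start button:** I pressed it once. The 14 N guard tripped after roughly 6 mm of travel, more than the 4 N spring alone can give, so it was on its stop. The force I read afterwards was only about 5 N, so the full-down claim rests mainly on the guard trip and the travel, which I estimated from forces. The last picture shows the button back up.
- **Checks that failed or disagreed:**
  - My first label segmentation and one tab fit were spoiled by bad masks. I redid both from crops of the pictures.
  - In the final picture the network missed the socket and put the plug box in the wrong place. By eye both stand where they were, as do the spanner and screwdriver.
  - I did not measure the bystanders again after the job. The oil bottle, spray can and drill were only partly in the last picture.

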